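Check a dosing pedal's take-up and note its travel on the gauge

TASK

Check the take-up of the dosing pedal on the grey gauge plate (the wide pedal with the scale beside it, not the small spare one to the right): press the pedal down until its resistance firms up, without forcing it, and let it come back up. The thin drag hand on the scale stays where the pedal carried it; note this travel by sliding the knobbed cursor along the scale until its pointer stands level with the drag hand, leave the hand itself untouched, and let go.

Things in the scene. Friction and masses are not known exactly. Their poses are not given: they have to be found in the camera images.
- pedal: wide steel pedal on the left of a fixed grey plate (300 x 200 mm, lying across a steel tray, its top 32 mm above the worktop) beside a scale. Origin on its hinge axis, at its far end, 124 mm above the worktop; x level at rest, from pad to hinge, parallel to the scale; y the hinge axis; z up. Pressed, the pad end swings down (0.62 rad at most); let go, it springs back level.
- pedal_pad (a point): centre of the top of its black rubber pad, 64 (x) by 56 (y) mm, 140 mm from the hinge axis along the pedal's -x. Pressing takes 1.5 to 5 N at first; after a travel that differs each time (20 to 68 mm) it firms up: about 2 N more for each further mm. 10 to 15 N is clearly firm, over 45 N is forcing it. The hinge bracket stands 17 mm above the hinge axis.
- drag_hand: thin dark hand, 6 mm thick, standing 9 mm out of the aluminium scale housing (175 x 56 mm, top 62 mm above the worktop), 85 mm right (-y) of the pedal's middle line. Origin at the hand, 63 mm up; x along the scale, away from the robot. It starts at zero, the near end; the pedal carries it along +x as far as the pad's centre travels on its arc, and it stays at the farthest point.
- cursor: sliding cursor on the scale housing, 30 mm right (-y) of the hand, with a pointer towards the hand and an upright round black knob, 18 mm in diameter, 18 to 46 mm above the origin. Origin on the knob's axis, 62 mm above the worktop; pointer and knob axis at x = 0; x along the scale as the hand's. Slides 120 mm from the scale's zero with 1.5 N friction; starts 100 to 118 mm from zero.
- spare_pedal: small spare foot pedal, pad 36 x 36 mm, on a little grey plate of its own on the worktop farther right, with no scale; not to be pressed. Origin on its hinge axis, 60 mm above the worktop.

How it is judged:
On the way, in this order (a step that is already met when the one before it is completed fails the run):
1. the wide pedal is pressed until it firms up (more than 7 N on it, the drag hand carried along) (contact force between pedal and anything else above 7 N and distance of drag_hand from where it was at the start of the episode above 0.015 m), for 0.1 s.
2. the pedal is let back up (angle between pedal's own z axis and vertical below 0.06 rad and contact force between pedal and anything else below 0.5 N), for 0.1 s.
At the end, for the whole second after the job is handed in: the pedal is back up level (within 0.06 rad), the drag hand stands where the pedal carried it, and the cursor is at rest level with the hand, within 10 mm along the scale (angle between pedal's own z axis and vertical below 0.06 rad and distance of drag_hand from where it was at the start of the episode above 0.015 m and x of cursor in the frame of drag_hand between -0.01 and 0.01 m and linear speed of cursor below 0.01 m/s); the robot touches nothing.
It fails at once if the pedal is forced (over 45 N) (contact force between pedal and anything else above 45 N).
It fails at once if the robot moves the drag hand itself (contact force between drag_hand and the fingers above 1 N or contact force between drag_hand and the arm above 1 N).
It fails at once if the spare pedal is pressed (angle between spare_pedal's own z axis and vertical above 0.15 rad).
It also fails if it takes over 54 s, if anything falls off the work surface, if the arm or the gripper's body presses on something with over 40 N, if the wrist force passes 120 N, or if a joint passes its speed limit or range.

ROBOT

A 6-joint arm with a two-finger parallel gripper is mounted at the origin on a cart in front of the work surface, level with it; the furniture and walls round the work are solid. World frame = base frame: x ahead of the robot, y to its left, z up, the work surface at z = 0. Lengths are in m, angles in rad, forces in N, time in s.
With the tool pointing down it reaches from about 0.375 to 0.9 m from the base axis. Payload 3.1 kg.
Tool frame: the origin (TCP) lies midway between the tips of the shut fingers; the grasp point (between the pads) lies 19 mm behind it (grip_depth is the distance from the TCP to the grasp point, in m); y points along the fingers, z is the direction in which the jaws open and shut, and the axes are right-handed (so a half turn about y gives the same grasp; the last joint's range is limited). The gripper opens to 85 mm and grips with 20 to 120 N. Pads are 22 mm wide; open, the fingers measure 114 mm over their backs; the gripper's body (76 mm by 85 mm) begins 54 mm behind the grasp point. The pads swing forward as they close: fully open they stand 13 mm farther back than shut.
Start: joints at [-1.369, 0.527, 1.433, -0, 1.181, -0.178], TCP at [0.232, -0.58, 0.231] pointing down, gripper open.
Joint ranges: [-3.08, 3.08], [-0.75, 2.2], [0.22, 2.44], [-1.43, 4.57], [0, 2.65], [-2.85, 2.85]. Speed limits (rad/s): [2.79, 2.79, 3.14, 3.14, 3.14, 3.14].

INTERFACE

Orientations are given as a unit quaternion [x, y, z, w].
In Python, from station import sense, snapshot, camera_model, sign_off, grip_depth gives the robot as it stands.
- The arm moves only by the tool play_rows, never from a script. Its argument "deltas" is a list of rows, each a list of 6 numbers: the shift along the tool's x, y, z in m, then the turn, a rotation vector about the tool's x, y, z in rad. A call has 1 to 12 rows; each row is the pose to reach, as a shift and turn from the pose commanded when the call began, along the tool's axes at that moment; what a row does not reach only later rows make up. A row lasts 1/10 s, in which the tool goes at most 50 mm and 8.59 degrees, less where a joint would pass 70% of its speed; a pose out of reach is approached as far as the arm can. A call with a gripper value outside its range is refused whole. "gripper" is the finger opening in m, from 0 to 0.0854, set as the call begins (left out, the last holds). The fingers move at their own pace and stop on an object; "force" is the grip in N (left out, the last holds). Time passes only in rows, so rows that repeat a pose let the fingers close. It gives the time, the measured TCP pose, the force and the opening at its end, in the units of the state.
- sense(): the state, without advancing time (a new reading comes with each control period).
- snapshot(name): name is "side" or "top"; returns the picture (420x560x3 uint8, red, green, blue); there is no depth.
- camera_model(name): a dict with "fx", "fy", "cx", "cy" (pixels), "distortion" ([k1, k2, p1, p2, k3] as OpenCV has them; the pictures are not rectified), "camera_from_world" (4x4, takes a point from world to camera coordinates). Camera axes: x right, y up, looking along -z (the intrinsics and any distortion apply to the point x, -y, -z); pixel columns grow to the right and rows downward; lengths in m; the calibration is good to about 2 mm. A picture is of the moment at which its call begins. camera_model takes no time and is no camera call.
- sign_off(): hands the job in, once; it reports no verdict.
The state is a dict: "t": time; "q": joint angles; "qd": joint speeds; "tau": joint torques, N m; "tcp_pos": TCP position; "tool_rot": TCP orientation; "force": force on the tool from outside, world axes, zero at the start; "ft_torque": the same for the moment, N m; "finger_gap": opening from 0.0 (shut) to 1.0 (fully open).
Only numpy, scipy, OpenCV 4.12 (cv2) and the standard library are available. Lean on these libraries where they do the work, as an engineer would, in place of code of your own. Each camera call takes 0.05 s, during which the arm holds its last target.

## Working session

There is one attempt and no reset: what is moved stays moved. The work goes in short steps, Python scripts to look and compute and a tool call to move; the robot and the scene stay as the last step left them, time stands still between calls to the robot, and variables do not carry over. Pictures are saved under pics/ and viewed, and the job is handed in when it is done.

Besides the shell and the picture viewer there is one more tool, called after "Emit:" in YAML: its name, and indented under it one key for each argument. play_rows: Moves the arm, as the interface text tells. Its arguments: {"type":"object","properties":{"deltas":{"type":"array"},"gripper":{"type":"number"},"force":{"type":"number"}},"required":["deltas"]}

```bash
mkdir -p pics; ls; cat > h.py <<'E'
import numpy as np, cv2
from station import sense, snapshot, camera_model, grip_depth
def ray(name,u,v):
    m=camera_model(name);K=np.array([[m['fx'],0,m['cx']],[0,m['fy'],m['cy']],[0,0,1.]])
    p=cv2.undistortPoints(np.array([[[u,v]]],float),K,np.array(m['distortion'],float))[0,0]
    T=np.array(m['camera_from_world']);R=T[:3,:3];t=T[:3,3]
    d=R.T@np.array([p[0],-p[1],-1.]);return -R.T@t,d
def onz(name,u,v,z):
    o,d=ray(name,u,v);return o+d*(z-o[2])/d[2]
def proj(name,P):
    m=camera_model(name);K=np.array([[m['fx'],0,m['cx']],[0,m['fy'],m['cy']],[0,0,1.]])
    T=np.array(m['camera_from_world']);c=T[:3,:3]@np.array(P,float)+T[:3,3]
    c=np.array([c[0],-c[1],-c[2]])
    return cv2.projectPoints(c.reshape(1,1,3),np.zeros(3),np.zeros(3),K,np.array(m['distortion'],float))[0].ravel()
def save(name,f):
    im=snapshot(name);cv2.imwrite('pics/'+f,im[:,:,::-1]);return im
E
python3 - <<'E'
from h import *
s=sense();print(s)
for n in('side','top'): save(n,n+'0.png');m=camera_model(n);T=np.array(m['camera_from_world']);print(n,-T[:3,:3].T@T[:3,3])
print(grip_depth)
E
```

```text
pics
{'t': 0.0, 'q': array([-1.36850989e+00,  5.28496049e-01,  1.43393009e+00,  2.48363896e-05,
        1.18138205e+00, -1.78512006e-01]), 'qd': array([-0.00026281,  0.00101834,  0.0008457 ,  0.00088618,  0.00038841,
        0.00019517]), 'tau': array([-2.20745687e-04, -4.42353773e+01, -1.78025401e+01, -8.77874345e-05,
        8.18500790e-03, -5.18425782e-07]), 'tcp_pos': array([ 0.23216723, -0.57949659,  0.23030642]), 'tool_rot': array([-0.13381843,  0.69511204, -0.69354534,  0.13381605]), 'force': array([-0.06231842, -0.02910395,  0.03460081]), 'ft_torque': array([-0.04509137,  0.01808781,  0.03643764]), 'finger_gap': 0.9983708956346341}
side [0.45454287 0.61317443 0.52013867]
top [ 0.43962097 -0.24770412  1.05467745]
0.0187
```

```bash
ls pics
```

```text
side0.png
top0.png
```

View pics/side0.png

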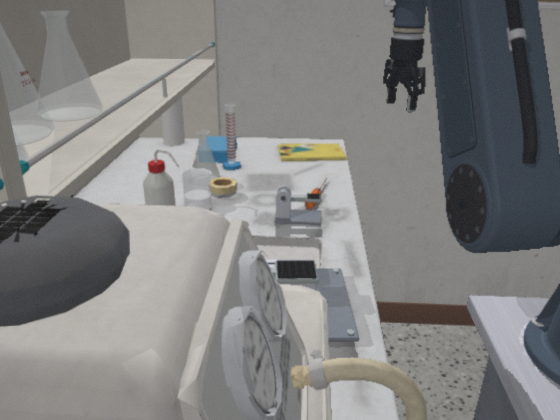

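View pics/top0.png

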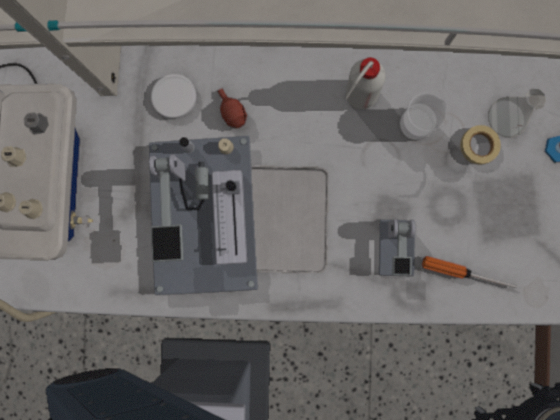

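The side view is partly hidden by a white instrument. Only the black pad at about (297,270) shows there. The top view shows the gauge plate at (150–255, 140–293), the pad at (167,243), the knob at (232,186) and the spare pedal at (398,248). I'll zoom in on the plate.

```bash
python3 - <<'E'
import cv2
a=cv2.imread('pics/top0.png')[130:300,140:265];cv2.imwrite('pics/top0z.png',cv2.resize(a,None,fx=3.5,fy=3.5,interpolation=cv2.INTER_CUBIC))
a=cv2.imread('pics/side0.png')[180:350,230:370];cv2.imwrite('pics/side0z.png',cv2.resize(a,None,fx=3.5,fy=3.5,interpolation=cv2.INTER_CUBIC))
E
```

```text
(no output)
```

View pics/top0z.png

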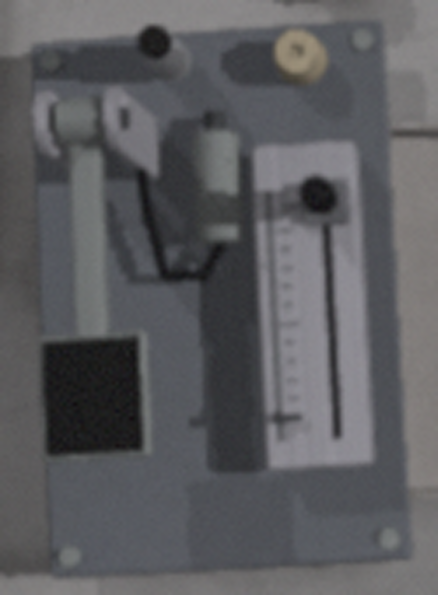

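View pics/side0z.png

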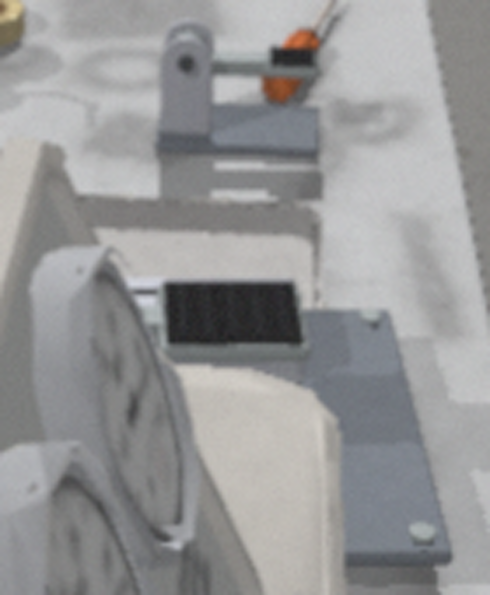

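The zoom shows the pad centre at about zoom (95,395), the drag hand bar at (285,418), the knob at (318,195), and a white horizontal cylinder between the pedal and the scale. Next I'll cast rays.

```bash
python3 - <<'E'
from h import *
z=lambda a,b:(140+a/3.5-.36,130+b/3.5-.36)
def P(l,a,b,h): print(l,onz('top',*z(a,b),h).round(4))
for l,a,b,h in [('padTL',46,342,.13),('padTR',140,335,.13),('padBR',143,450,.13),('padBL',50,455,.13),('knob',318,195,.108),('handL',268,419,.07),('handR',300,417,.07),
 ('hTL',255,147,.062),('hTR',357,143,.062),('hBR',373,462,.062),('hBL',268,467,.062),('pTL',33,45,.032),('pTR',380,22,.032),('pBR',410,557,.032),('pBL',57,575,.032),
 ('slotT',326,222,.062),('slotB',337,438,.062),('dash top',215,115,.1),('dash bot',225,240,.1),('dashL',202,160,.1),('dashR',240,160,.1),('hingeL',45,125,.124),('hingeR',140,130,.124),('arm',88,260,.124)]: P(l,a,b,h)
# side: pad
zs=lambda a,b:(230+a/3.5-.36,180+b/3.5-.36)
for a,b in [(163,282),(298,284),(303,343),(168,346)]: print('side pad',onz('side',*zs(a,b),.13).round(4))
E
```

```text
padTL [ 0.4898 -0.0023  0.13  ]
padTR [ 0.4945 -0.0499  0.13  ]
padBR [ 0.4374 -0.0537  0.13  ]
padBL [ 0.4334 -0.0068  0.13  ]
knob [ 0.5699 -0.134   0.108 ]
handL [ 0.4555 -0.1071  0.07  ]
handR [ 0.4571 -0.1241  0.07  ]
hTL [ 0.6016 -0.0935  0.062 ]
hTR [ 0.6049 -0.1485  0.062 ]
hBR [ 0.4345 -0.1627  0.062 ]
hBL [ 0.4302 -0.1069  0.062 ]
pTL [0.6622 0.0399 0.032 ]
pTR [ 0.6786 -0.156   0.032 ]
pBR [ 0.3833 -0.1818  0.032 ]
pBL [0.3671 0.0122 0.032 ]
slotT [ 0.5618 -0.1334  0.062 ]
slotB [ 0.4466 -0.1431  0.062 ]
dash top [ 0.6118 -0.0777  0.1   ]
dash bot [ 0.5465 -0.0857  0.1   ]
dashL [ 0.588 -0.072  0.1  ]
dashR [ 0.5884 -0.0918  0.1   ]
hingeL [0.6007 0.0054 0.124 ]
hingeR [ 0.599  -0.0439  0.124 ]
arm [ 0.5321 -0.0203  0.124 ]
side pad [ 0.4961 -0.0362  0.13  ]
side pad [ 0.4373 -0.0389  0.13  ]
side pad [0.4354 0.0079 0.13  ]
side pad [0.4907 0.0143 0.13  ]
```

```bash
cat >> h.py <<'E'
from scipy.spatial.transform import Rotation as Rn
YAW=np.deg2rad(4.9)
def goal(p,yaw=YAW,sgn=1):
    "row to reach p with tool y down and tool z along sgn*scale x; also commanded pose assumed=measured"
    s=sense();R=Rn.from_quat(s['tool_rot'])
    zt=sgn*np.array([np.cos(yaw),np.sin(yaw),0]);yt=np.array([0,0,-1.]);xt=np.cross(yt,zt)
    G=Rn.from_matrix(np.c_[xt,yt,zt])
    return R.inv().apply(np.array(p)-s['tcp_pos']),(R.inv()*G).as_rotvec()
E
python3 - <<'E'
from h import *
s=sense();print(Rn.from_quat(s['tool_rot']).as_matrix().round(3))
for sg in(1,-1): print([a.round(4) for a in goal([.463,-.027,.2],sgn=sg)])
for u,v in [(78,180),(92,220)]: print(onz('top',u,v,.1))
E
```

```text
[[-0.928 -0.     0.372]
 [-0.372  0.002 -0.928]
 [-0.    -1.    -0.002]]
[array([-0.4196,  0.0314, -0.4272]), array([ 0.0014, -1.2756, -0.0016])]
[array([-0.4196,  0.0314, -0.4272]), array([1.700e-03, 1.866e+00, 1.600e-03])]
[0.5751996  0.15223897 0.1       ]
[0.50170832 0.12054844 0.1       ]
```

Emit:
play_rows:
  deltas:
    - [-0.034,0.002,-0.035,0,-0.105,0]
    - [-0.068,0.004,-0.07,0,-0.21,0]
    - [-0.102,0.006,-0.105,0,-0.315,0]
    - [-0.137,0.009,-0.14,0,-0.42,0]
    - [-0.172,0.012,-0.175,0,-0.53,0]
    - [-0.207,0.014,-0.21,0,-0.64,0]
    - [-0.242,0.017,-0.245,0,-0.745,0]
    - [-0.277,0.02,-0.28,0,-0.85,0]
    - [-0.312,0.023,-0.315,0,-0.96,0]
    - [-0.347,0.026,-0.35,0,-1.065,0]
    - [-0.382,0.029,-0.386,0,-1.17,0]
    - [-0.4196,0.0314,-0.42,0,-1.2756,0]
  gripper: 0

```text
t: 1.3
tcp_pos: [0.4651, -0.0331, 0.1996]
tool_rot: [0.522, -0.477, 0.477, -0.522]
force: [0.8, -1.0, -0.8]
finger_gap: 0.004
```

```bash
python3 - <<'E'
from h import *
save('side','side1.png');save('top','top1.png')
print([a.round(4) for a in goal([.463,-.027,.16])]);s=sense();print(s)
a=cv2.imread('pics/side1.png')[60:360,200:420];b=cv2.imread('pics/top1.png')[100:320,60:320]
cv2.imwrite('pics/z1.png',np.hstack([cv2.resize(a,(400,546)),cv2.resize(b,(400,546))]))
E
```

```text
[array([-0.0032,  0.0396, -0.0032]), array([-0.0006,  0.0096, -0.0016])]
{'t': 1.4, 'q': array([-0.30497754,  0.3654028 ,  1.85201698,  0.00212288,  0.92425815,
       -0.40137981]), 'qd': array([-0.10166935, -0.01008888,  0.02520886, -0.06610906,  0.00589428,
       -0.00351334]), 'tau': array([ 1.70158401e+00, -3.21811652e+01, -1.38996139e+01,  3.05900769e-01,
       -3.48640024e-02,  1.77064509e-02]), 'tcp_pos': array([ 0.46649485, -0.02995479,  0.19961754]), 'tool_rot': array([-0.52267492,  0.47594086, -0.47538423,  0.52373759]), 'force': array([-0.64056506, -0.00342869, -0.09340678]), 'ft_torque': array([-0.02997371,  0.04836272,  0.02763809]), 'finger_gap': 0.0010331240329144844}
```

View pics/z1.png

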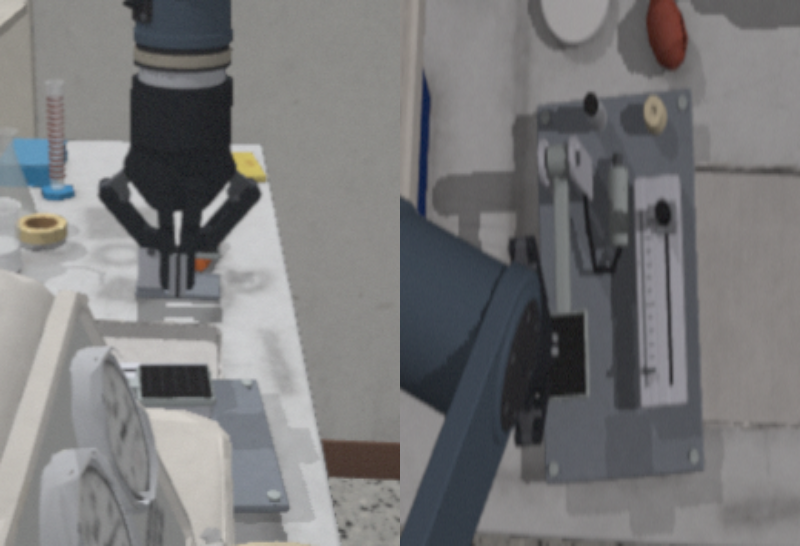

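The gripper hangs above the black pad, fingers shut, facing along the scale. I'll go down close to the pad.

Emit:
play_rows:
  deltas:
    - [-0.002,0.02,-0.002,0,0.009,0]
    - [-0.003,0.04,-0.003,0,0.009,0]
    - [-0.003,0.055,-0.003,0,0.009,0]
    - [-0.003,0.065,-0.003,0,0.009,0]
    - [-0.003,0.065,-0.003,0,0.009,0]
    - [-0.003,0.065,-0.003,0,0.009,0]

```text
t: 2.0
tcp_pos: [0.4622, -0.033, 0.1351]
tool_rot: [0.519, -0.481, 0.481, -0.519]
force: [-0.2, 0.0, -0.2]
finger_gap: -0.001
```

```bash
python3 - <<'E'
from h import *
save('side','side2.png')
print([a.round(4) for a in goal([.463,-.027,.12])]);s=sense();print(s['tcp_pos'],s['force'])
a=cv2.imread('pics/side2.png')[160:360,220:400]
cv2.imwrite('pics/z2.png',cv2.resize(a,None,fx=3,fy=3))
E
```

```text
[array([-0.006 ,  0.0154,  0.001 ]), array([-0.001 , -0.0096,  0.0004])]
[ 0.46247774 -0.0330445   0.1354323 ] [-0.4055369  -0.27610027 -0.11393453]
```

View pics/z2.png

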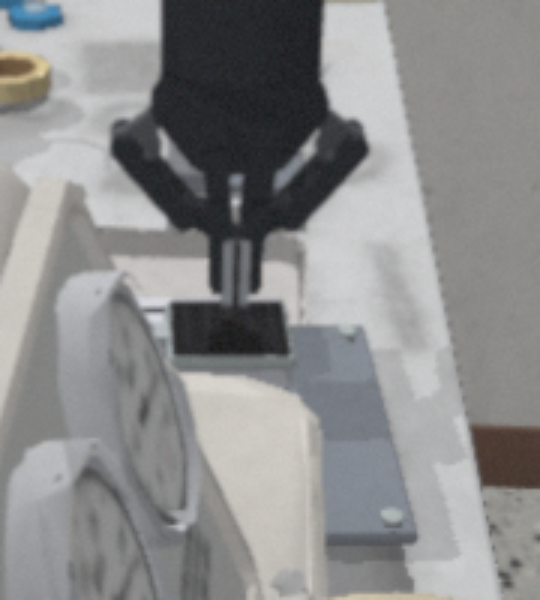

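The fingertips hang just above the middle of the pad. I'll start pressing, following the arc.

Emit:
play_rows:
  deltas:
    - [-0.005,0.006,0,0,-0.009,0]
    - [-0.006,0.012,0.001,0,-0.009,0]
    - [-0.006,0.018,0.001,0,-0.009,0]
    - [-0.006,0.022,0.001,0,-0.009,0]
    - [-0.006,0.026,0.001,0,-0.009,0]
    - [-0.006,0.026,0.001,0,-0.009,0]

```text
t: 2.65
tcp_pos: [0.463, -0.0265, 0.1086]
tool_rot: [-0.521, 0.478, -0.478, 0.521]
force: [1.1, 1.2, 2.3]
finger_gap: 0.002
```

Emit:
play_rows:
  deltas:
    - [0,0.004,0.0005,0,0,0]
    - [0,0.008,0.001,0,0,0]
    - [0,0.008,0.001,0,0,0]

```text
t: 2.95
tcp_pos: [0.4638, -0.0265, 0.1006]
tool_rot: [0.521, -0.478, 0.478, -0.521]
force: [1.4, 0.8, 2.0]
finger_gap: 0.003
```

Emit:
play_rows:
  deltas:
    - [0,0.003,0.0005,0,0,0]
    - [0,0.006,0.001,0,0,0]
    - [0,0.006,0.001,0,0,0]

```text
t: 3.25
tcp_pos: [0.4648, -0.0264, 0.0947]
tool_rot: [0.521, -0.478, 0.478, -0.521]
force: [1.8, 0.6, 2.1]
finger_gap: 0.002
```

Emit:
play_rows:
  deltas:
    - [0,0.003,0.0007,0,0,0]
    - [0,0.006,0.0015,0,0,0]
    - [0,0.006,0.0015,0,0,0]

```text
t: 3.55
tcp_pos: [0.4662, -0.0263, 0.0886]
tool_rot: [0.521, -0.478, 0.478, -0.521]
force: [1.7, 0.2, 2.5]
finger_gap: 0.001
```

Emit:
play_rows:
  deltas:
    - [0,0.003,0.0007,0,0,0]
    - [0,0.006,0.0015,0,0,0]
    - [0,0.006,0.0015,0,0,0]

```text
t: 3.85
tcp_pos: [0.4677, -0.0262, 0.0837]
tool_rot: [-0.521, 0.478, -0.478, 0.521]
force: [-1.3, 0.4, 15.0]
finger_gap: 0.001
```

The force has risen to 15 N, so the pedal has firmed up. I'll hold briefly, then let it up.

Emit:
play_rows:
  deltas:
    - [0,0,0,0,0,0]
    - [0,0,0,0,0,0]

```text
t: 4.05
tcp_pos: [0.4676, -0.0262, 0.084]
tool_rot: [-0.521, 0.478, -0.478, 0.521]
force: [-0.9, -1.1, 13.5]
finger_gap: 0.003
```

Emit:
play_rows:
  deltas:
    - [0,-0.01,-0.002,0,0,0]
    - [0,-0.02,-0.004,0,0,0]
    - [0,-0.03,-0.005,0,0,0]
    - [0,-0.04,-0.005,0,0,0]
    - [0,-0.055,-0.005,0,0,0]
    - [0,-0.075,-0.005,0,0,0]
    - [0,-0.1,-0.005,0,0,0]
    - [0,-0.12,-0.005,0,0,0]
    - [0,-0.12,-0.005,0,0,0]
    - [0,-0.12,-0.005,0,0,0]

```text
t: 5.05
tcp_pos: [0.462, -0.0262, 0.2029]
tool_rot: [0.521, -0.478, 0.478, -0.521]
force: [0.7, 0.0, -0.0]
finger_gap: 0.001
```

```bash
python3 - <<'E'
from h import *
save('side','side3.png');save('top','top3.png')
s=sense();print(s['t'],s['tcp_pos'],s['force'])
a=cv2.imread('pics/side3.png')[180:350,230:370];b=cv2.imread('pics/top3.png')[130:300,140:265]
cv2.imwrite('pics/z3.png',np.hstack([cv2.resize(a,None,fx=2,fy=3.5),cv2.resize(b,None,fx=3.5,fy=3.5,interpolation=cv2.INTER_CUBIC)]))
E
```

```text
5.15 [ 0.46148658 -0.02607727  0.20197709] [-0.54916388 -0.60706234 -0.00355156]
```

View pics/z3.png

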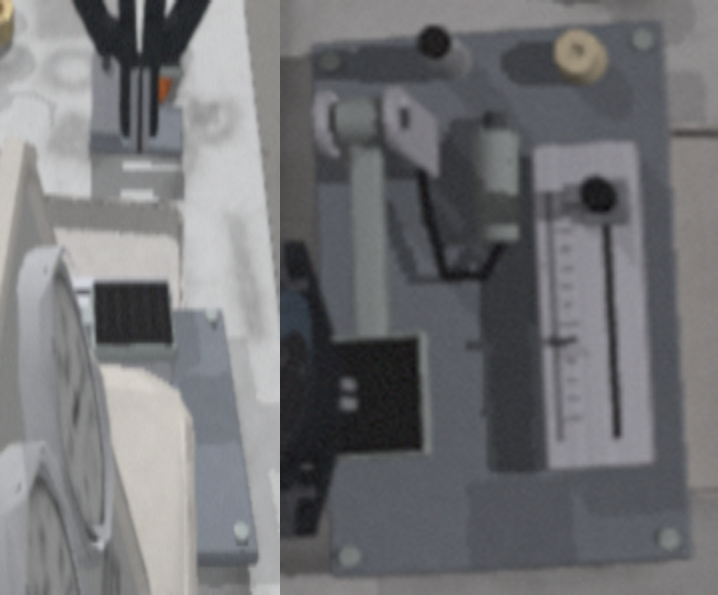

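The pedal is level again (the pad looks the same as before the press). The drag hand has moved to zoom (280,342), about 40 mm from zero, and the cursor has not moved. I'll measure the hand and knob more precisely.

```bash
python3 - <<'E'
from h import *
im=cv2.imread('pics/top3.png');g=cv2.cvtColor(im,cv2.COLOR_BGR2GRAY)
def blob(x0,x1,y0,y1,th):
    sub=g[y0:y1,x0:x1];n,l,st,c=cv2.connectedComponentsWithStats((sub<th).astype(np.uint8))
    for i in range(1,n): print(st[i][:5]+[x0,y0,0,0,0],(c[i]+[x0,y0]).round(2))
print('hand');print(g[222:234,214:228]);blob(217,225,222,234,110)
print('knob');print(g[178:196,222:244]);blob(222,244,176,196,45)
E
```

```text
hand
[[100 130 134 116 103 112 121 123 122 122 123 133 140 143]
 [100 129 133 117 103 112 127 131 129 131 134 136 140 141]
 [ 96 128 135 118 101 114 135 140 137 139 142 143 142 142]
 [ 95 123 127 107  92 108 132 135 131 127 129 140 141 143]
 [ 84 108 107  85  75  88 103 107  99  95 108 131 138 143]
 [ 79  91  89  69  60  66  70  74  79  85 102 126 141 142]
 [ 80  95  99  79  66  65  77  86 105 115 123 131 139 141]
 [ 83 110 123 111  89  88 103 111 123 128 130 132 131 136]
 [ 85 118 139 128 101 100 118 124 127 129 130 129 129 129]
 [ 83 119 140 132 104  98 120 124 122 126 128 131 133 129]
 [ 83 117 139 131 106 102 121 125 117 118 128 138 139 136]
 [ 83 115 139 132 106 106 126 130 119 118 129 142 144 140]]
[217 222   8  12  39] [219.44 227.56]
knob
[[138 138 139 138 139 141 141 141 138 140 141 143 143 143 141 141 143 145
  145 137 113  88]
 [139 138 138 138 139 135 130 123 119 126 137 139 141 139 141 141 141 143
  147 138 112  88]
 [139 141 137 140 130 111  99  87  80  95 110 124 131 129 129 130 132 139
  143 139 116  88]
 [137 137 136 130 106  78  52  47  39  47  66  90 104 109 110 11
[... 669 characters left out ...]
2 120 102]
 [ 72  73  71  69  62  53  37  23  21  25  20  14  42  62  79  88  93 106
  120 132 122 104]
 [ 77  81  81  78  70  66  59  47  43  40  39  47  62  76  83  84  91 102
  121 134 124 105]
 [ 91  88  87  83  78  84  82  77  76  73  69  72  77  82  85  87  88 100
  121 136 125 106]
 [115 100  93  89  85  89  92  90  90  87  83  83  82  85  85  83  90 101
  123 136 128 109]
 [125 110 103  99  92  92  91  90  89  87  77  75  79  83  87  87  93 105
  124 135 130 108]
 [132 124 123 123 116 106 102 101 103  91  69  59  82 105 107 107 112 118
  128 138 132 110]
 [122 127 131 136 133 124 119 117 118 105  64  51  84 120 128 127 128 126
  132 138 134 112]]
[226 181  10  10  70] [230.43 185.71]
```

```bash
python3 - <<'E'
from h import *
h=onz('top',219.4,227.1,.068);k=onz('top',230.4,185.8,.105);h0=onz('top',140+283/3.5-.36,130+418/3.5-.36,.068)
u=np.array([np.cos(YAW),np.sin(YAW),0]);v=np.array([-u[1],u[0],0])
print('hand',h,'h0',h0,'travel',(h-h0)@u,'knob',k,'shift',(h-k)@u,'lat',(h-k)@v)
t=k+u*((h-k)@u);print('target knob',t)
print([a.round(4) for a in goal([k[0],k[1],.2])],[a.round(4) for a in goal([k[0],k[1],.09])])
E
```

```text
hand [ 0.49693407 -0.11133815  0.068     ] h0 [ 0.45632991 -0.11481307  0.068     ] travel 0.04075257503656693 knob [ 0.56952592 -0.13354015  0.105     ] shift -0.07043012817423172 lat 0.028321429059375375
target knob [ 0.4993532  -0.13955607  0.105     ]
[array([0.1163, 0.0016, 0.0985]), array([ 0.0026, -0.    , -0.0012])] [array([0.1164, 0.1116, 0.0988]), array([ 0.0026, -0.    , -0.0012])]
```

Emit:
play_rows:
  deltas:
    - [0.025,0,0.02,0,0,0]
    - [0.055,0,0.045,0,0,0]
    - [0.085,0,0.07,0,0,0]
    - [0.105,0,0.09,0,0,0]
    - [0.1163,0,0.0985,0,0,0]
    - [0.1163,0,0.0985,0,0,0]
    - [0.1163,0.03,0.0985,0,0,0]
    - [0.1163,0.06,0.0985,0,0,0]
    - [0.1163,0.07,0.0985,0,0,0]
    - [0.1163,0.07,0.0985,0,0,0]
    - [0.1163,0.07,0.0985,0,0,0]
  gripper: 0.05
  force: 20

```text
t: 6.25
tcp_pos: [0.5706, -0.1335, 0.1336]
tool_rot: [-0.521, 0.478, -0.478, 0.521]
force: [-0.1, 0.2, -0.8]
finger_gap: 0.582
```

```bash
python3 - <<'E'
from h import *
save('side','side4.png');save('top','top4.png')
s=sense();print(s['t'],s['tcp_pos'],s['force'],s['finger_gap'])
print([a.round(4) for a in goal([.5695,-.1335,.088])])
a=cv2.imread('pics/side4.png')[100:350,200:400];b=cv2.imread('pics/top4.png')[130:300,140:265]
cv2.imwrite('pics/z4.png',np.hstack([cv2.resize(a,(400,500)),cv2.resize(b,(368,500),interpolation=cv2.INTER_CUBIC)]))
E
```

```text
6.35 [ 0.57146027 -0.13400469  0.13445857] [-0.29963403 -0.53104082 -0.93123702] 0.5820640293072475
[array([-0.0007,  0.0465, -0.002 ]), array([-0.0023,  0.0004,  0.0012])]
```

View pics/z4.png

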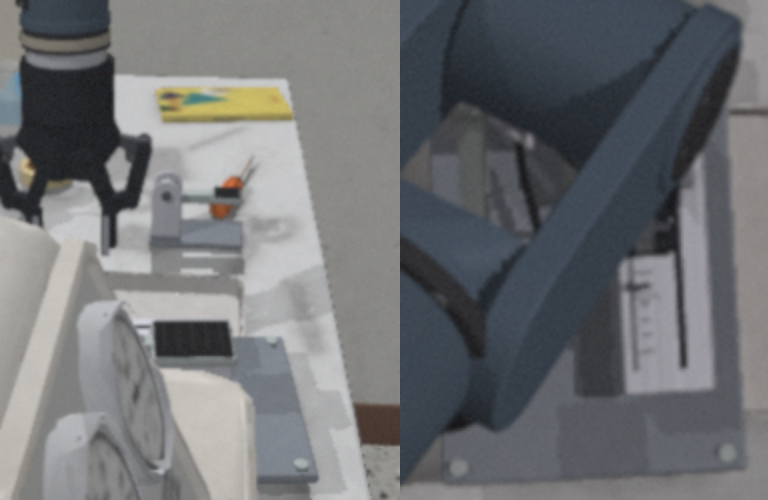

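The open fingers are above the knob, which the arm hides from the top camera. I'll lower them slowly and watch the force.

Emit:
play_rows:
  deltas:
    - [-0.0005,0.012,-0.0015,0,0,0]
    - [-0.0007,0.024,-0.002,0,0,0]
    - [-0.0007,0.034,-0.002,0,0,0]
    - [-0.0007,0.034,-0.002,0,0,0]

```text
t: 6.75
tcp_pos: [0.5672, -0.1329, 0.0968]
tool_rot: [0.521, -0.48, 0.477, -0.52]
force: [-0.5, 0.1, 0.1]
finger_gap: 0.584
```

Emit:
play_rows:
  deltas:
    - [0,0.006,0,0,0,0]
    - [0,0.012,0,0,0,0]
    - [0,0.012,0,0,0,0]

```text
t: 7.05
tcp_pos: [0.5681, -0.1332, 0.0861]
tool_rot: [0.521, -0.479, 0.478, -0.521]
force: [-0.4, -0.3, 0.9]
finger_gap: 0.588
```

Emit:
play_rows:
  deltas:
    - [0,0,0,0,0,0]
    - [0,0,0,0,0,0]
    - [0,0,0,0,0,0]
    - [0,0,0,0,0,0]
    - [0,0,0,0,0,0]
    - [0,0,0,0,0,0]
  gripper: 0.01
  force: 20

```text
t: 7.65
tcp_pos: [0.5693, -0.1335, 0.0874]
tool_rot: [-0.521, 0.478, -0.479, 0.521]
force: [1.4, 1.1, 3.4]
finger_gap: 0.202
```

```bash
python3 - <<'E'
from h import *
s=sense();print(s['t'],s['tcp_pos'],s['force'],s['finger_gap'],s['finger_gap']*.0854)
print([a.round(4) for a in goal([.4994,-.1396,s['tcp_pos'][2]])])
E
```

```text
7.65 [ 0.56926788 -0.13354353  0.08742248] [1.4346808  1.07478108 3.4066471 ] 0.20205058996463274 0.017255120382979636
[array([ 0.0001, -0.0001, -0.0701]), array([-0.0015, -0.    ,  0.0006])]
```

The grip holds at about 17–18 mm, so the knob is between the fingers, at x=0.569 as measured. I'll slide it 70 mm toward zero.

Emit:
play_rows:
  deltas:
    - [0,0,-0.005,0,0,0]
    - [0,0,-0.013,0,0,0]
    - [0,0,-0.022,0,0,0]
    - [0,0,-0.031,0,0,0]
    - [0,0,-0.04,0,0,0]
    - [0,0,-0.049,0,0,0]
    - [0,0,-0.058,0,0,0]
    - [0,0,-0.066,0,0,0]
    - [0,0,-0.07,0,0,0]
    - [0,0,-0.07,0,0,0]
    - [0,0,-0.07,0,0,0]
    - [0,0,-0.07,0,0,0]

```text
t: 8.85
tcp_pos: [0.4971, -0.1397, 0.0873]
tool_rot: [0.522, -0.479, 0.478, -0.52]
force: [-0.0, -1.4, 6.9]
finger_gap: 0.198
```

```bash
python3 - <<'E'
from h import *
s=sense();print(s['t'],s['tcp_pos'],s['force'],s['finger_gap']*.0854)
print([a.round(4) for a in goal([.4994,-.1396,s['tcp_pos'][2]])])
save('top','top5.png')
b=cv2.imread('pics/top5.png')[130:300,140:265]
cv2.imwrite('pics/z5.png',cv2.resize(b,None,fx=3.5,fy=3.5,interpolation=cv2.INTER_CUBIC))
E
```

```text
8.85 [ 0.49712064 -0.13972608  0.08734652] [-0.04248412 -1.38165188  6.86694245] 0.016923017362078293
[array([ 0.0001, -0.    ,  0.0023]), array([0.0021, 0.0004, 0.0001])]
```

View pics/z5.png

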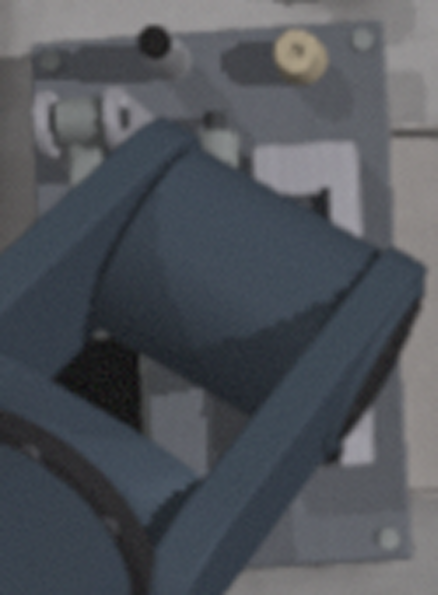

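The arm hides the scale. I'll correct by 2 mm, release, lift clear and look again.

Emit:
play_rows:
  deltas:
    - [0,0,0.002,0,0,0]
    - [0,0,0.002,0,0,0]
    - [0,0,0.002,0,0,0]

```text
t: 9.2
tcp_pos: [0.4993, -0.1395, 0.0874]
tool_rot: [0.522, -0.478, 0.478, -0.521]
force: [1.0, -0.3, 6.0]
finger_gap: 0.199
```

Emit:
play_rows:
  deltas:
    - [0,0,0,0,0,0]
    - [0,0,0,0,0,0]
    - [0,0,0,0,0,0]
    - [0,0,0,0,0,0]
    - [0,-0.015,0,0,0,0]
    - [0,-0.045,0,0,0,0]
    - [0,-0.08,0,0,0,0]
    - [0,-0.12,0,0,0,0]
    - [0,-0.12,0,0,0,0]
  gripper: 0.05

```text
t: 10.1
tcp_pos: [0.504, -0.1407, 0.2118]
tool_rot: [-0.52, 0.474, -0.482, 0.522]
force: [1.1, -0.9, -0.4]
finger_gap: 0.583
```

Emit:
play_rows:
  deltas:
    - [0.03,0,0,0,0,0]
    - [0.075,0,0,0,0,0]
    - [0.12,0,0,0,0,0]
    - [0.165,0,0,0,0,0]
    - [0.2,0,0,0,0,0]
    - [0.2,0,0,0,0,0]
    - [0.2,0,0,0,0,0]

```text
t: 10.8
tcp_pos: [0.5171, -0.3384, 0.2055]
tool_rot: [-0.52, 0.48, -0.477, 0.521]
force: [-0.2, 0.1, -0.1]
finger_gap: 0.583
```

```bash
python3 - <<'E'
from h import *
s=sense();print(s['t'],s['tcp_pos'],s['force'],s['finger_gap']*.0854)
save('top','top6.png');save('side','side6.png')
b=cv2.imread('pics/top6.png')[130:300,140:265];a=cv2.imread('pics/side6.png')[180:350,230:370]
cv2.imwrite('pics/z6.png',np.hstack([cv2.resize(a,None,fx=2,fy=3.5),cv2.resize(b,None,fx=3.5,fy=3.5,interpolation=cv2.INTER_CUBIC)]))
E
```

```text
10.8 [ 0.5170729  -0.33842428  0.20552236] [-0.1913923   0.05597818 -0.10975309] 0.04982893254438052
```

View pics/z6.png

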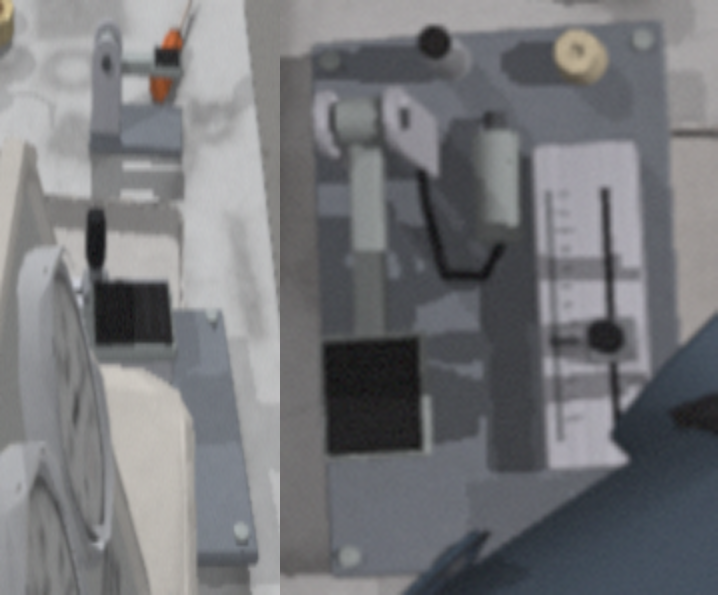

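The pedal is level and the arm is clear. The knob is at zoom (605,336), and its pointer runs straight into the hand at (560,341). A numeric check follows.

```bash
python3 - <<'E'
from h import *
g=cv2.cvtColor(cv2.imread('pics/top6.png'),cv2.COLOR_BGR2GRAY)
sub=g[216:236,222:240];n,l,st,c=cv2.connectedComponentsWithStats((sub<45).astype(np.uint8));i=1+st[1:,4].argmax();c=c[i]+[222,216];print(c,st[i])
print(g[221:233,216:228])
u=np.array([np.cos(YAW),np.sin(YAW),0])
k=onz('top',*c,.105)
for r in (226.8,227.1,227.5):
  h=onz('top',219.4,r,.068);print('knob',k,'hand',h,'dx',(k-h)@u)
# top-edge body of cursor & housing unaffected
E
```

```text
[232.48214286 225.60714286] [ 7  6  8  8 56]
[[153 133 119 137 156 160 150 140 137 140 136 133]
 [136 115 103 115 128 128 122 110 107 113 113 105]
 [116  99  86  97 110 109 110 105 109 110 107  90]
 [113  94  84  92 110 115 113 114 115 118 108  84]
 [107  88  76  90 107 112 108 103 110 116 106  81]
 [103  78  60  70  83  87  83  80  85  97  95  78]
 [100  68  51  56  61  63  64  63  67  80  87  74]
 [104  78  55  57  68  73  75  72  77  84  84  77]
 [110  95  71  71  84  90  89  92  91  94  94  84]
 [116 106  81  77  89  95  97  96  99 102  96  93]
 [123 116  91  86 101 102 102 100 103 105 106  97]
 [147 138 113 112 129 127 121 117 118 113 111 105]]
knob [ 0.49806155 -0.13980501  0.105     ] hand [ 0.49749098 -0.11131809  0.068     ] dx -0.0018647783789377502
knob [ 0.49806155 -0.13980501  0.105     ] hand [ 0.49693407 -0.11133815  0.068     ] dx -0.0013081855419931569
knob [ 0.49806155 -0.13980501  0.105     ] hand [ 0.49619159 -0.11136488  0.068     ] dx -0.0005661377919259365
```

```bash
python3 - <<'E'
from station import sign_off,sense
print(sense()['qd'].round(3)); print(sign_off())
E
```

```text
[ 0.014 -0.01   0.001 -0.001 -0.003 -0.001]
the job is handed in; nothing more can be done
None
```

The job is done and handed in at about 11 s; no verdict was reported. I pressed the wide pedal with shut fingers until it firmed up at 15 N, about 40 mm down the scale, held it briefly and let it back up. I then gripped the cursor's knob, slid it about 70 mm back toward zero, let go and moved clear.

Last checks in the top view:
- **Cursor:** its knob measures 1–2 mm from the drag hand along the scale, within the 10 mm allowed, with the pointer in line with the hand.
- **Drag hand:** it was unchanged from where the pedal left it.
- **Pedal:** it looked level again; I judged this by eye and did not measure the angle.
- **Arm:** it was clear of everything, with about zero force on the tool.

No check failed. The two cameras disagreed by about 15 mm on the pad's sideways position until I lowered my assumed pad height from 130 to about 122 mm. At that height the fingers met the pad as expected. The arm hid the scale while I slid the cursor, so I checked its position only after letting go.

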